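# Turn the bottle carousel to the front

### The arm

A 7-joint arm with a two-finger parallel gripper is mounted at the origin on the work surface. World frame = base frame: x ahead of the robot, y to its left, z up, the work surface at z = 0. Lengths are in mm, angles in rad, forces in N, time in s.
With the tool pointing down it reaches from about 425 to 800 mm from the base axis. Payload 8.3 kg.
Tool frame: the origin (TCP) lies on the mounting face of the last link; the fingertips stand 173 mm ahead of it and the grasp point (between the pads) lies 155 mm ahead of it; z points along the fingers, y is the line along which they close (so a half turn about z gives the same grasp; the last joint's range is limited). The gripper opens to 85 mm and grips with 20 to 120 N. Pads are 22 mm wide; open, the fingers measure 114 mm over their backs; the gripper's body (76 mm by 85 mm) begins 54 mm behind the grasp point. The pads swing forward as they close: fully open they stand 13 mm farther back than shut.
Start: joints at [-1.268, 0.383, 0.016, 1.37, -0.006, 1.388, -0.046], TCP at [223.521, 583.656, 404.679] pointing down, gripper open.
Joint ranges: [-2.95, 2.95], [-0.25, 2.06], [-1.52, 1.56], [0.18, 2.33], [-1.44, 4.58], [0.02, 2.06], [-3.01, 3.01]. Speed limits (rad/s): [2.39, 2.39, 3.01, 3.01, 3.14, 3.14, 3.14].

### API

Orientations are given as a unit quaternion [x, y, z, w].
In Python, from workcell import bot gives the robot as it stands. The module is installed in compiled form; this text tells all that it offers.
- The arm moves only by the shell command python3 -m inch 'ROWS'. ROWS is JSON, one flat list of numbers, 7 for each row, row after row: the turn, a rotation vector about the tool's x, y, z in degrees, then the shift along the tool's x, y, z in m, then the opening, from 0 (shut) to 1 (fully open). In form: [rx, ry, rz, dx, dy, dz, jaw, rx, ry, rz, dx, dy, dz, jaw, ...]. A call has 1 to 12 rows; each row shifts and turns the commanded pose from where the row before left it, along the tool's axes as they then stand; what a row does not reach is not made up. A row lasts 1/8 s, in which the tool goes at most 62.5 mm and 10.7 degrees, less where a joint would pass 70% of its speed; a pose out of reach is approached as far as the arm can. A call with a gripper value outside its range is refused whole. The fingers move at their own pace and stop on an object; the grip force is fixed at half the most. Time passes only in rows, so rows that do not move let the fingers close. It gives the time, the measured TCP pose, the force, the opening and the grip force at its end, in the units of the state.
- bot.state(): the state, without advancing time (a new reading comes with each control period).
- bot.grab_frame(name): name is "scene" or "side" or "wrist"; returns the picture (480x640x3 uint8, blue, green, red); there is no depth.
- bot.camera_model(name): a dict with "intrinsics" (3x3 intrinsics, pixels), "R" (3x3) and "t" (3): a world point X has camera coordinates R X + t. Camera axes: x right, y down, z forward; pixel columns grow to the right and rows downward; lengths in mm; the calibration is good to about 2 mm. A picture is of the moment at which its call begins: read the wrist's pose just before it. camera_model takes no time and is no camera call; for the wrist camera it gives the pose at the moment of the call.
- bot.job_done(): hands the job in; it is judged then, once.
Trained networks look in the newest picture that a camera, given by its name, has taken for a name from the list of things; names that differ only in an ending like _2 or _b are one class to them, and where a whole thing is asked for, a point or a joint stands for the part that bears it (a point fixed in the world has none). Each returns a list of dicts, best first, with "confidence" (0 to 1); they miss things now and then, are a little off and sometimes report something else, mostly with a low value. They report only what shows in the picture. A call takes as long as a camera call.
- bot.boxes_of(camera, name): "box" ([left, top, right, bottom] in pixels, round what is visible of it).
- bot.landmark_of(camera, name): "uv" ([column, row] in pixels: a listed point, or the origin of a listed thing).
The state is a dict: "time_s": time; "joint_positions": joint angles; "qvel": joint speeds; "joint_efforts": joint torques, N m; "tcp_pos": TCP position; "tcp_rot": TCP orientation; "contact_force": force on the tool from outside, world axes, zero at the start; "ft_torque": the same for the moment, N m; "finger_gap": finger opening in mm; "finger_force": force on a finger pad.
Only numpy, scipy, OpenCV 4.12 (cv2) and the standard library are available. Lean on these libraries where they do the work, as an engineer would, in place of code of your own. Each camera call takes 0.05 s, during which the arm holds its last target. There are 200 camera calls.

### The job

Spin the white bottle carousel by pushing the posts on its rim with the fingertips until the green bottle stands at the front, squarely in line with the yellow pointer, then move the hand clear. Turn it gently and do not touch or lift any of the bottles: all four must stay standing in their collars. Leave the other things on the table where they are.

Things in the scene. Friction and masses are not known exactly. Their poses are not given: they have to be found in the camera images.
- carousel: white round turning deck, 240 mm across, 14 mm thick, turning both ways (no stop within several turns) about a vertical axle; it rubs (about 1 N at the rim) and stays where it is left. Its top is 34 mm above the table, 16 mm above this origin, which is on the turning axis. On it stand four collars 58 mm across, 12 mm high, 62 mm from the axis along the deck's +x, +y, -x, -y axes, a bottle in each
- post0 (a point): top centre of a finger post at the deck's rim: upright, black, 16 mm thick over its upper 30 mm and 12 mm below, rising 60 mm above the deck (top 94 mm above the table), 112 mm from the turning axis, half-way between two collars, 45 degrees anticlockwise from the deck's +x axis; turns with the deck
- post1 (a point): top centre of a finger post at the deck's rim: upright, black, 16 mm thick over its upper 30 mm and 12 mm below, rising 60 mm above the deck (top 94 mm above the table), 112 mm from the turning axis, half-way between two collars, 135 degrees anticlockwise from the deck's +x axis; turns with the deck
- post2 (a point): top centre of a finger post at the deck's rim: upright, black, 16 mm thick over its upper 30 mm and 12 mm below, rising 60 mm above the deck (top 94 mm above the table), 112 mm from the turning axis, half-way between two collars, 225 degrees anticlockwise from the deck's +x axis; turns with the deck
- post3 (a point): top centre of a finger post at the deck's rim: upright, black, 16 mm thick over its upper 30 mm and 12 mm below, rising 60 mm above the deck (top 94 mm above the table), 112 mm from the turning axis, half-way between two collars, 315 degrees anticlockwise from the deck's +x axis; turns with the deck
- foot: fixed round foot under the carousel, 170 mm across; origin on the table on the turning axis. Its own -x axis points out to the front, along the yellow pointer; the pointer is a flat strip on the table, 6 mm thick, ending in a diamond 64 mm across that reaches 182 mm from the axis
- front_mark (a point): point on the yellow front pointer, 150 mm from the turning axis, 6 mm above the table. The line from the axis to this point is the front direction
- green_bottle: small closed bottle, 47 mm across, 88 mm tall, loose, standing in one of the four collars of the carousel; origin at the centre of its underside, z up; its top is 122 mm above the table. Solid green with a white cap: the one wanted at the front
- white_bottle: small closed bottle, 47 mm across, 88 mm tall, loose, standing in one of the four collars of the carousel; origin at the centre of its underside, z up; its top is 122 mm above the table. White with a blue cap
- amber_bottle: small closed bottle, 47 mm across, 88 mm tall, loose, standing in one of the four collars of the carousel; origin at the centre of its underside, z up; its top is 122 mm above the table. Amber with a black cap and a pale label
- blue_bottle: small closed bottle, 47 mm across, 88 mm tall, loose, standing in one of the four collars of the carousel; origin at the centre of its underside, z up; its top is 122 mm above the table. Blue with a red cap
- funnel: teal funnel standing mouth down, 84 mm across, 85 mm tall, loose bystander on the left; origin at the centre of its underside
- soap_bottle: white bottle with a red cap, 72 mm across, 190 mm tall, loose bystander on the left; origin at the centre of its underside
- glass: open drinking glass, 72 mm across, 100 mm tall, loose bystander on the right; origin at the centre of its underside
- carton: closed cardboard box, 110 x 160 x 90 mm, loose bystander on the right; origin at the centre of its underside

How it is judged (in metres and radians):
On the way:
1. the fingers push on the carousel (contact force between the fingers and carousel above 0.3 N).
At the end, for the whole second after the job is handed in: The green bottle's axis is within 10 mm sideways of the line from the turning axis to the yellow pointer, on the pointer's side; the carousel is at rest; all four bottles stand upright (within 0.15 rad) in their collars (y of green_bottle in the frame of foot between -0.01 and 0.01 m and x of green_bottle in the frame of foot below -0.045 m and angular speed of carousel below 0.05 rad/s and angle between each of green_bottle, white_bottle, amber_bottle, blue_bottle's own z axis and vertical below 0.15 rad and height (world z) of green_bottle between 0.028 and 0.042 m and horizontal distance between each of green_bottle, white_bottle, amber_bottle, blue_bottle and carousel below 0.074 m and height (world z) of white_bottle between 0.028 and 0.042 m and height (world z) of amber_bottle between 0.028 and 0.042 m and height (world z) of blue_bottle between 0.028 and 0.042 m); the robot touches nothing.
It fails at once if a bottle on the carousel is touched by the robot (over 1 N) (contact force between any of the fingers, the arm and green_bottle above 1 N or contact force between any of the fingers, the arm and white_bottle above 1 N or contact force between any of the fingers, the arm and amber_bottle above 1 N or contact force between any of the fingers, the arm and blue_bottle above 1 N).
It fails at once if a bottle is lifted more than 15 mm or tipped over 0.35 rad (height (world z) of any of green_bottle, white_bottle, amber_bottle, blue_bottle above 0.049 m or angle between any of green_bottle, white_bottle, amber_bottle, blue_bottle's own z axis and vertical above 0.35 rad).
It fails at once if the carousel is spun faster than 2.5 rad/s (angular speed of carousel above 2.5 rad/s).
It fails at once if the funnel, soap bottle, glass or carton is moved over 20 mm (distance of any of funnel, soap_bottle, glass, carton from where it was at the start of the episode above 0.02 m).
It also fails if it takes over 48 s, if anything falls off the work surface, if the arm or the gripper's body presses on something with over 40 N, if the wrist force passes 120 N, or if a joint passes its speed limit or range.

## Working session

There is one attempt and no reset: what is moved stays moved. The work goes in short steps, Python scripts to look and compute and a shell command to move; the robot and the scene stay as the last step left them, time stands still between calls to the robot, and variables do not carry over. Pictures are saved under pics/ and viewed, at most 10 in all, crops included, and the job is handed in when it is done.

```bash
mkdir -p pics
cat > h.py <<'E'
import numpy as np, cv2
from workcell import bot
def ray(cam,uv,z):
    m=bot.camera_model(cam);K=np.array(m["intrinsics"]);R=np.array(m["R"]);t=np.array(m["t"]).ravel()
    d=R.T@np.linalg.inv(K)@np.array([uv[0],uv[1],1.]);c=-R.T@t
    return (c+d*(z-c[2])/d[2])[:2]
Z={'post0':94,'post1':94,'post2':94,'post3':94,'front_mark':6,'carousel':18,'foot':0,'green_bottle':34,'white_bottle':34,'amber_bottle':34,'blue_bottle':34,'funnel':0,'soap_bottle':0,'glass':0,'carton':0}
def look(cam,names):
    for n in names:
        for r in bot.landmark_of(cam,n)[:2]: print(cam,n,np.round(r['uv'],0),round(r['confidence'],2),np.round(ray(cam,r['uv'],Z[n]),0))
E
python3 - <<'E'
from h import *
for c in ("scene","side"):
    im=bot.grab_frame(c);cv2.imwrite(f"pics/{c}0.png",im);look(c,Z)
s=bot.state();print(s['tcp_pos'],s['tcp_rot'],s['time_s'])
E
```

```text
scene post0 [376. 293.] 0.95 [555. 163.]
scene post0 [313. 215.] 0.72 [537. -57.]
scene post1 [376. 293.] 0.95 [555. 163.]
scene post1 [313. 215.] 0.72 [537. -57.]
scene post2 [376. 293.] 0.95 [555. 163.]
scene post2 [313. 215.] 0.72 [537. -57.]
scene post3 [376. 293.] 0.95 [555. 163.]
scene post3 [313. 215.] 0.72 [537. -57.]
scene front_mark [389. 240.] 0.45 [400.  44.]
scene carousel [342. 271.] 0.58 [543.  52.]
scene green_bottle [344. 249.] 0.67 [511.  20.]
scene white_bottle [313. 264.] 0.84 [585.   9.]
scene amber_bottle [339. 296.] 0.92 [589. 101.]
scene amber_bottle [377. 297.] 0.44 [531. 149.]
scene blue_bottle [390. 240.] 0.66 [417.  59.]
scene blue_bottle [368. 278.] 0.62 [516. 105.]
scene funnel [490. 373.] 0.81 [454. 386.]
scene funnel [369. 277.] 0.36 [496.  89.]
scene soap_bottle [427. 422.] 0.7 [611. 378.]
scene glass [271. 142.] 0.61 [ 433. -384.]
scene carton [337. 294.] 0.68 [577.  80.]
scene carton [205. 158.] 0.56 [ 599. -436.]
side post0 [316. 203.] 0.88 [652.  41.]
side post0 [250. 197.] 0.87 [559. 167.]
side post1 [316. 203.] 0.88 [652.  41.]
side post1 [250. 
[... 181 characters left out ...]
]
side front_mark [237. 288.] 0.75 [399.  40.]
side carousel [279. 244.] 0.76 [550.  61.]
side carousel [474. 364.] 0.35 [ 587. -448.]
side green_bottle [274. 260.] 0.76 [497.  24.]
side green_bottle [476. 364.] 0.56 [ 578. -454.]
side white_bottle [306. 238.] 0.91 [598.  19.]
side white_bottle [315. 201.] 0.43 [706.  94.]
side amber_bottle [282. 223.] 0.79 [593.  97.]
side blue_bottle [255. 241.] 0.57 [507.  97.]
side funnel [166. 204.] 0.75 [460. 387.]
side soap_bottle [313. 247.] 0.24 [612.  10.]
side glass [396. 399.] 0.92 [ 431. -382.]
side carton [475. 363.] 0.89 [ 605. -444.]
[223.54131999 583.66759556 404.697984  ] [ 1.81874219e-01  9.83321802e-01  1.07560503e-05 -3.36440889e-05] 1.6
```

View pics/scene0.png

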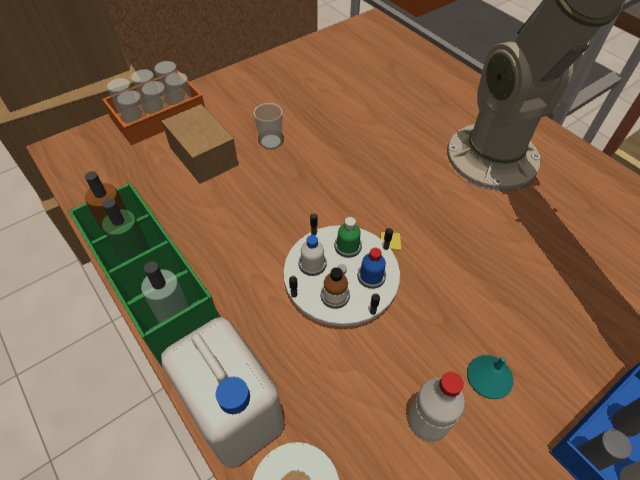

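View pics/side0.png

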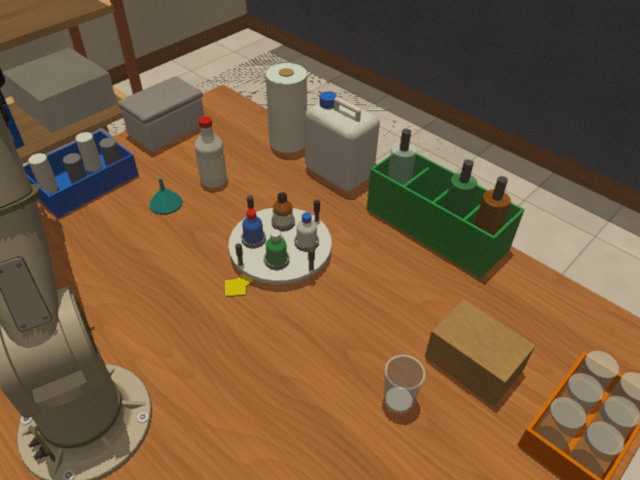

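The pictures show the axis near (548,58), with posts at about 84, -6, -96 and 174°. Green is at about 218° and the front at about 186°, so the deck needs about 33° clockwise. My plan is to push the left post, at about (555,163), away from the robot. First I'll go there and look from close by.

```bash
python3 -m inch '[0,0,-7.5,0,0,0,0, 0,0,-7.5,0,0,0,0, 0,0,0,-0.0315,-0.0353,0,0, 0,0,0,-0.0315,-0.0353,0,0, 0,0,0,-0.0315,-0.0353,0,0, 0,0,0,-0.0315,-0.0353,0,0, 0,0,0,-0.0315,-0.0353,0,0, 0,0,0,-0.0315,-0.0353,0,0, 0,0,0,-0.0315,-0.0353,0,0, 0,0,0,-0.0315,-0.0353,0,0, 0,0,0,-0.0315,-0.0353,0,0, 0,0,0,-0.0315,-0.0353,0,0]'
python3 - <<'E'
from h import *
im=bot.grab_frame("wrist");cv2.imwrite("pics/w1.png",im)
look("wrist",['post0','front_mark','carousel','foot','green_bottle','white_bottle','blue_bottle','amber_bottle'])
print([np.round(r['uv']) for r in bot.landmark_of("wrist","post0")], [np.round(ray("wrist",r['uv'],94)) for r in bot.landmark_of("wrist","post0")])
s=bot.state();print(s['tcp_pos'],s['tcp_rot'],s['time_s'],s['finger_gap'])
E
```

```text
time_s: 3.1
tcp_pos: [500.9, 198.5, 405.0]
tcp_rot: [0.052, 0.999, 0.0, 0.0]
contact_force: [0.6, 0.1, 0.2]
finger_gap: -0.1
finger_force: 0.0
wrist post0 [296. 305.] 0.55 [562. 165.]
wrist post0 [120. 149.] 0.55 [437.  65.]
wrist front_mark [132.  98.] 0.92 [399.  46.]
wrist carousel [174. 268.] 0.78 [547.  55.]
wrist green_bottle [114. 225.] 0.88 [498.  22.]
wrist white_bottle [128. 319.] 0.66 [585.  13.]
wrist blue_bottle [521. 284.] 0.24 [586. 365.]
wrist amber_bottle [226. 324.] 0.85 [599. 100.]
[array([296., 305.]), array([120., 149.])] [array([558., 173.]), array([434.,  72.])]
[499.74679777 200.74715702 404.69913196] [ 5.10981919e-02  9.98693628e-01  7.91997678e-05 -7.50754920e-05] 3.65 -0.08977032352120745
```

View pics/w1.png

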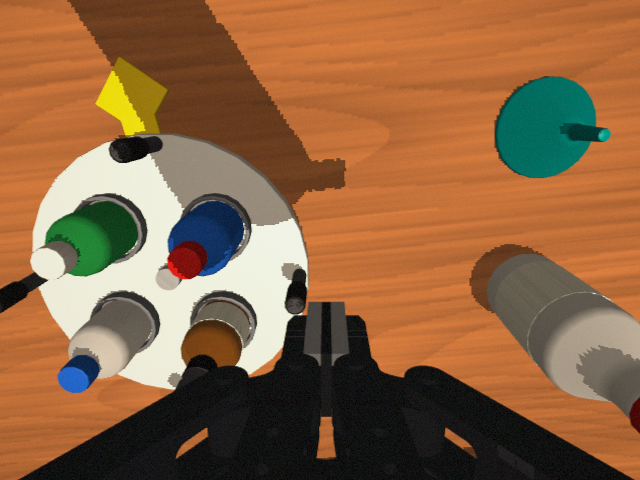

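The wrist picture shows the left post top near pixel (296,305), green at about 219° and the pointer at about 185°. That makes the turn about 34° clockwise. I'll go down behind the left post, on its near side.

```bash
python3 -m inch '[0,0,0,-0.014,-0.022,0,0, 0,0,0,0,0,0.04,0, 0,0,0,0,0,0.04,0, 0,0,0,0,0,0.042,0, 0,0,0,0,0,0.042,0, 0,0,0,0,0,0,0]'
python3 - <<'E'
from h import *
im=bot.grab_frame("wrist");cv2.imwrite("pics/w2.png",im)
print([(np.round(r['uv']),np.round(ray("wrist",r['uv'],94)),r['confidence']) for r in bot.landmark_of("wrist","post0")])
look("wrist",['front_mark','carousel','green_bottle'])
s=bot.state();print(s['tcp_pos'],s['contact_force'],s['time_s'])
E
```

```text
time_s: 4.4
tcp_pos: [510.2, 176.5, 237.8]
tcp_rot: [0.052, 0.999, -0.002, -0.003]
contact_force: [-0.3, 0.6, 1.2]
finger_gap: 0.0
finger_force: 0.0
[]
wrist front_mark [10. 66.] 0.82 [403.  44.]
[512.65812687 176.89922096 242.84423787] [-0.35105701  0.56578344 -0.03793298] 4.65
```

View pics/w2.png

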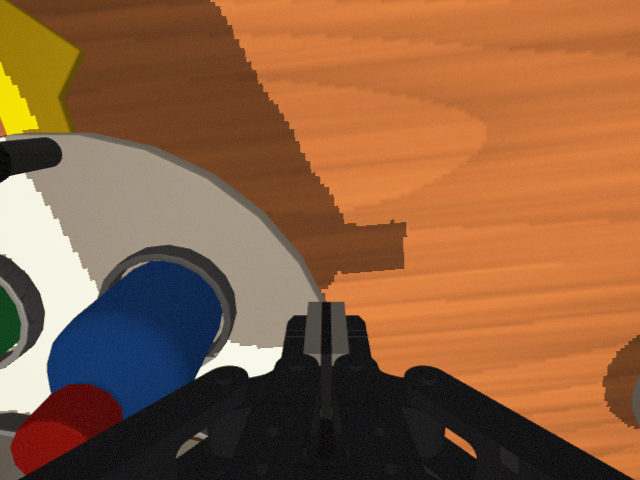

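```bash
python3 -m inch '[0,0,0,-0.008,0,0,0, 0,0,0,-0.008,0,0,0, 0,0,0,-0.006,0,0,0, 0,0,3,-0.0061,0.0009,0,0, 0,0,3,-0.0061,0.0009,0,0, 0,0,3,-0.0061,0.0009,0,0, 0,0,3,-0.0061,0.0009,0,0, 0,0,3,-0.0061,0.0009,0,0, 0,0,3,-0.0061,0.0009,0,0, 0,0,3,-0.0061,0.0009,0,0, 0,0,2,-0.004,0.0006,0,0, 0,0,1,-0.002,0.0003,0,0]'
python3 - <<'E'
from h import *
for c in("scene","side","wrist"):
    im=bot.grab_frame(c)
    if c!="wrist":
        (x,y)=(342,271) if c=="scene" else (280,244)
        cv2.imwrite(f"pics/{c}3.png",cv2.resize(im[y-90:y+90,x-120:x+120],None,fx=3,fy=3))
    look(c,['post0','front_mark','carousel','green_bottle','white_bottle','amber_bottle','blue_bottle'])
s=bot.state();print(s['tcp_pos'],s['tcp_rot'],s['contact_force'],s['time_s'])
E
```

```text
time_s: 6.15
tcp_pos: [582.3, 167.4, 240.5]
tcp_rot: [0.259, 0.966, -0.0, -0.0]
contact_force: [0.3, 2.1, -0.2]
finger_gap: 0.0
finger_force: 0.6
scene post0 [288. 263.] 0.98 [647.  11.]
scene post0 [353. 304.] 0.8 [603. 156.]
scene carousel [342. 272.] 0.83 [543.  55.]
scene white_bottle [319. 253.] 0.79 [560.  -5.]
scene amber_bottle [327. 292.] 0.78 [603.  80.]
side post0 [266. 191.] 0.84 [601. 158.]
side post0 [326. 208.] 0.81 [656.  12.]
side front_mark [239. 288.] 0.93 [403.  37.]
side carousel [280. 249.] 0.96 [540.  48.]
side green_bottle [267. 256.] 0.75 [494.  42.]
side white_bottle [303. 244.] 0.81 [577.  10.]
side amber_bottle [292. 223.] 0.86 [610.  79.]
side amber_bottle [238. 285.] 0.32 [391.  23.]
side blue_bottle [258. 234.] 0.58 [529. 111.]
side blue_bottle [305. 246.] 0.37 [576.   3.]
wrist post0 [326. 414.] 0.87 [599. 157.]
wrist white_bottle [ 21. 417.] 0.7 [567.  -3.]
wrist blue_bottle [165. 243.] 0.69 [528. 116.]
[582.08327473 167.34708804 240.6444962 ] [ 2.58460123e-01  9.66021926e-01 -3.65950806e-05 -3.79187466e-05] [-0.07747675 -0.2893714   0.55468831] 7.35
```

View pics/side3.png

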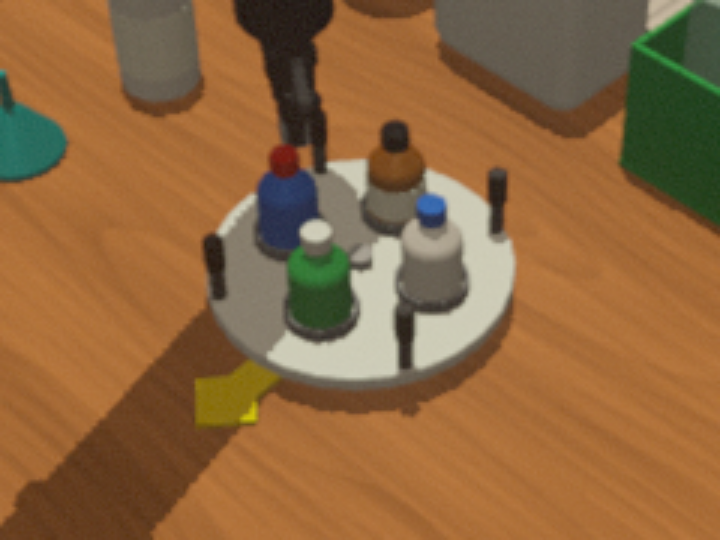

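The green bottle is at about 198° and still needs about 13°, so I'll continue round the arc.

```bash
python3 -m inch '[0,0,2,-0.004,0.0006,0,0, 0,0,3,-0.0061,0.0009,0,0, 0,0,3,-0.0061,0.0009,0,0, 0,0,3,-0.0061,0.0009,0,0, 0,0,1,-0.002,0.0003,0,0, 0,0,1,-0.002,0.0003,0,0]'
python3 - <<'E'
from h import *
A=np.array([547.5,57])
for c in("scene","side"):
    im=bot.grab_frame(c)
    (x,y)=(342,271) if c=="scene" else (280,244)
    cv2.imwrite(f"pics/{c}4.png",cv2.resize(im[y-90:y+90,x-120:x+120],None,fx=3,fy=3))
    look(c,['front_mark','carousel','green_bottle','white_bottle','amber_bottle','blue_bottle'])
    for r in bot.landmark_of(c,"post0"):
        p=ray(c,r['uv'],94)-A; print("post",np.round(p),np.hypot(*p).round(),np.degrees(np.arctan2(p[1],p[0])).round(1))
s=bot.state();p=np.array(s['tcp_pos'])[:2]-A;print(s['tcp_pos'],np.degrees(np.arctan2(p[1],p[0])),s['tcp_rot'],s['contact_force'],s['time_s'])
E
```

```text
time_s: 8.1
tcp_pos: [605.8, 155.7, 240.6]
tcp_rot: [0.366, 0.93, 0.0, -0.0]
contact_force: [-0.5, 0.9, 0.6]
finger_gap: 0.1
finger_force: 0.6
scene front_mark [271. 142.] 0.66 [ 435. -381.]
scene front_mark [390. 241.] 0.48 [402.  47.]
scene carousel [340. 274.] 0.87 [551.  55.]
scene white_bottle [322. 250.] 0.58 [549.  -6.]
scene amber_bottle [321. 290.] 0.96 [609.  70.]
scene amber_bottle [392. 241.] 0.63 [415.  65.]
scene blue_bottle [363. 289.] 0.47 [542. 119.]
scene blue_bottle [424. 422.] 0.43 [628. 379.]
post [67. 88.] 110.0 52.5
post [-90.  75.] 117.0 140.3
post [ 98. -72.] 121.0 -36.6
side front_mark [242. 286.] 0.97 [410.  37.]
side front_mark [476. 362.] 0.23 [ 603. -445.]
side carousel [281. 245.] 0.77 [551.  55.]
side green_bottle [262. 254.] 0.7 [490.  53.]
side white_bottle [299. 249.] 0.67 [560.   5.]
side amber_bottle [298. 227.] 0.9 [610.  59.]
side amber_bottle [166. 201.] 0.61 [447. 359.]
side blue_bottle [260. 228.] 0.95 [544. 120.]
side blue_bottle [294. 225.] 0.73 [609.  70.]
post [-69. -84.] 109.0 -129.4
post [66. 84.] 106.0 51.9
post [-87.  76.] 116.0 138.9
post [ 81. -68.] 106.0 -40.1
[605.76706209 155.44605569 240.67018066] 59.38007138300906 [ 3.66116767e-01  9.30568918e-01 -3.75643838e-05 -7.30265210e-06] [ 0.28198345  0.062936   -1.07744888] 8.9
```

View pics/side4.png

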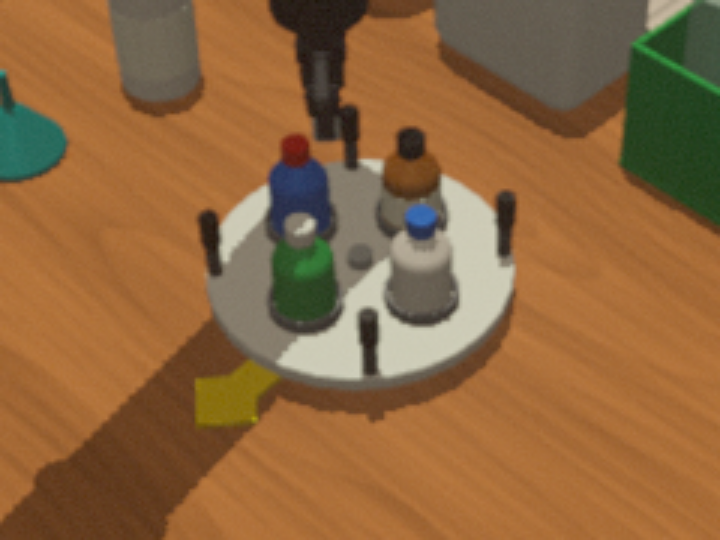

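The deck is at about 186°, and the front line is at about 185.9°. In the picture, the axis-to-green slope (0.87) also matches the axis-to-pointer slope (0.87). I'll back off and go up.

```bash
python3 -m inch '[0,0,0,0.006,0.002,0,0, 0,0,0,0.008,0.004,0,0, 0,0,0,0,0,-0.03,0, 0,0,0,0,0,-0.045,0, 0,0,0,0,0,-0.045,0, 0,0,0,0,0.02,-0.04,0, 0,0,0,0,0.04,0,0, 0,0,0,0,0.04,0,0, 0,0,0,0,0,0,0, 0,0,0,0,0,0,0]'
python3 - <<'E'
from h import *
A=np.array([547.5,57])
for c in("scene","side"):
    im=bot.grab_frame(c)
    if c=="scene": cv2.imwrite("pics/scene5.png",cv2.resize(im[180:360,222:462],None,fx=3,fy=3))
    look(c,['front_mark','green_bottle'])
    for r in bot.landmark_of(c,"post0"):
        p=ray(c,r['uv'],94)-A; print("post",np.hypot(*p).round(),np.degrees(np.arctan2(p[1],p[0])).round(1))
E
```

```text
time_s: 10.15
tcp_pos: [667.6, 242.7, 400.2]
tcp_rot: [0.366, 0.931, -0.0, -0.0]
contact_force: [-0.5, -0.4, 1.5]
finger_gap: -0.1
finger_force: 0.0
scene front_mark [270. 140.] 0.67 [ 432. -386.]
post 112.0 51.0
post 112.0 -37.2
side front_mark [239. 288.] 0.7 [402.  37.]
side green_bottle [263. 252.] 0.57 [498.  59.]
post 101.0 54.3
post 121.0 137.8
post 112.0 -37.1
post 107.0 -129.7
```

View pics/scene5.png

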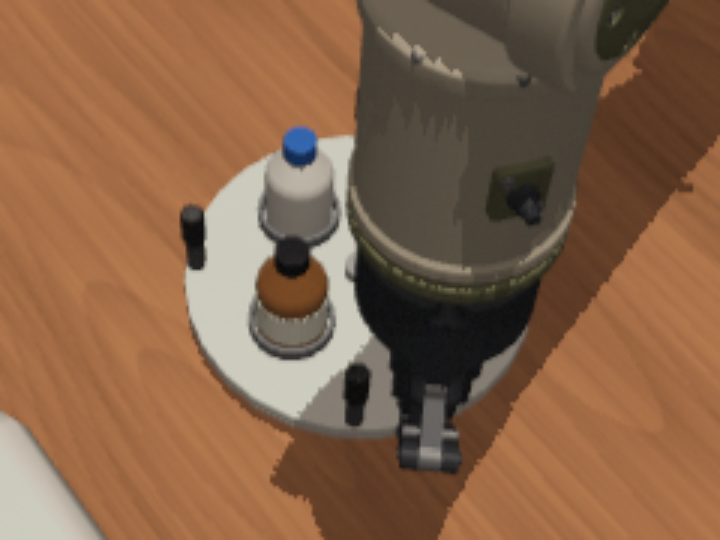

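The picture shows the hand clear of everything and the deck unmoved, with posts at about 51.5° modulo 90°, which puts green at about 186°.

```bash
python3 -c "from workcell import bot; print(bot.job_done())"
```

```text
the job is handed in; nothing more can be done
None
```

The green bottle stands at the front, within about 1° of the yellow pointer line by my camera measurements; the hand is clear and the job is handed in, though no verdict came back.

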